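# Load the gang-drilling jig

### The arm

A 6-joint arm with a two-finger parallel gripper is mounted at the origin on a cart in front of the work surface, level with it; the furniture and walls round the work are solid. World frame = base frame: x ahead of the robot, y to its left, z up, the work surface at z = 0. Lengths are in m, angles in rad, forces in N, time in s.
With the tool pointing down it reaches from about 0.425 to 0.95 m from the base axis. Payload 3.5 kg.
Tool frame: the origin (TCP) lies midway between the tips of the shut fingers; the grasp point (between the pads) lies grasp_offset behind it (grasp_offset is the distance from the TCP to the grasp point, in m); z points along the fingers, y is the direction in which the jaws open and shut (so a half turn about z gives the same grasp; the last joint's range is limited). The gripper opens to 85 mm and grips with 20 to 120 N. Pads are 22 mm wide; open, the fingers measure 114 mm over their backs; the gripper's body (76 mm by 85 mm) begins 54 mm behind the grasp point. The pads swing forward as they close: fully open they stand 13 mm farther back than shut.
Start: joints at [1.074, 0.286, 1.577, -0, 1.279, -0.15], TCP at [0.229, 0.635, 0.231] pointing down, gripper open.
Joint ranges: [-2.77, 2.77], [-0.9, 2.22], [0.21, 2.48], [-1.53, 4.67], [0.24, 2.81], [-2.84, 2.84]. Speed limits (rad/s): [2.79, 2.79, 3.14, 3.14, 3.14, 3.14].

### API

Orientations are given as a unit quaternion [x, y, z, w].
In Python, from plant import * gives the robot as it stands.
- The arm moves only by the tool jog_arm, never from a script. Its argument "targets" is text: rows parted by semicolons, each of 7 numbers parted by spaces: the shift along the world's x, y, z in mm, then the turn, a rotation vector about the world's x, y, z in degrees, then the gripper's target within -1 to 1 (fully open at 1, half-way at 0, shut at -1). A call has 1 to 10 rows; each row shifts and turns the pose as measured when the row begins; what a row does not reach is not made up. A row lasts 1/12 s, in which the tool goes at most 41.7 mm and 7.16 degrees, less where a joint would pass 70% of its speed; a pose out of reach is approached as far as the arm can. A call with a gripper value outside its range is refused whole. The fingers move at their own pace and stop on an object; "force" is the grip in N (left out, the last holds). Time passes only in rows, so rows that do not move let the fingers close. It gives the time, the measured TCP pose, the force and the opening at its end, in the units of the state.
- get_state(): the state, without advancing time (a new reading comes with each control period).
- read_camera(name): name is "side" or "top"; returns a dict with "pixels" (384x512x3 uint8, blue, green, red), "mtx" (3x3 intrinsics, pixels), "world_from_camera" (4x4, takes a point from camera to world coordinates). Camera axes: x right, y up, looking along -z (the intrinsics and any distortion apply to the point x, -y, -z); pixel columns grow to the right and rows downward; lengths in m; the calibration is good to about 2 mm. A picture is of the moment at which its call begins. There is no depth.
- sign_off(): hands the job in, once; it reports no verdict.
Trained networks look in a picture, given as the dict that the camera call returned (one of the last four; its "shot" number tells which), for a name from the list of things; names that differ only in an ending like _2 or _b are one class to them, and where a whole thing is asked for, a point or a joint stands for the part that bears it (a point fixed in the world has none). Each returns a list of dicts, best first, with "p" (0 to 1); they miss things now and then, are a little off and sometimes report something else, mostly with a low value. They report only what shows in the picture. A call takes as long as a camera call. They do not tell look-alikes from the thing itself.
- spot_in(target, picture): "uv" ([column, row] in pixels, amid what is visible of it).
- silhouettes(target, picture): "mask" (384x512 bool, what is visible of it) and "uv" ([column, row] in pixels, amid what is visible of it).
- mark_of(target, picture): "uv" ([column, row] in pixels: a listed point, or the origin of a listed thing).
The state is a dict: "time": time; "qpos": joint angles; "dq": joint speeds; "joint_efforts": joint torques, N m; "eef_pos": TCP position; "tcp_rot": TCP orientation; "contact_force": force on the tool from outside, world axes, zero at the start; "wrist_torque": the same for the moment, N m; "opening": opening from 0.0 (shut) to 1.0 (fully open).
Only numpy, scipy, OpenCV 4.12 (cv2) and the standard library are available. Lean on these libraries where they do the work, as an engineer would, in place of code of your own. Each camera call takes 0.05 s, during which the arm holds its last target.

### The job

Four wooden handle blanks lie unevenly in the channel of the drilling jig. Hold the straightedge by its wooden grip and use it to push the blanks together, all fully home against the end stop, without the gripper touching them. Then set the straightedge gently down, standing upright on the desk clear of the jig, and swing the keeper bar all the way down behind the blanks.

Things in the scene. Friction and masses are not known exactly. Their poses are not given: they have to be found in the camera images.
- jig: Gang-drilling jig fixed to the desk: grey base plate 250 x 184 x 10 mm, origin at the centre of its underside; x points along the channel to the end stop, y left, z up. Channel floor at z = 10 mm, end stop's face at x = +105 mm. A steel drill plate with brass bushes bridges the channel from x = +49 to +121 mm (z = 31 to 39 mm); the blanks slide under it.
- jig_mouth (a point): Middle of the channel's mouth on its floor, at jig x = -45 mm, z = 10 mm; axes as the jig's. Dark side rails 21 mm high (top at jig z = 31 mm) bound the channel at jig y = -68 and +68 mm from the stop back to jig x = -22 mm; from there to the mouth they flare a few mm wider. Before the mouth the base plate is bare to jig x = -125 mm. Each rail has a slot for the keeper bar at jig x = -10 to +4 mm.
- blank_0_center (a point): Centre of light wooden blank 0 (four alike): 100 mm long (x), 32 wide (y), 18 thick (z), about 90 g, lying loose on the channel floor along the jig's x, in the lane at jig y = +51 mm. It starts 15 to 60 mm short of the end stop, its near end towards or out of the mouth. Fully home: touching the stop, centre at jig x = +55 mm, near end at +5 mm.
- blank_1_center (a point): Centre of light wooden blank 1 (four alike): 100 mm long (x), 32 wide (y), 18 thick (z), about 90 g, lying loose on the channel floor along the jig's x, in the lane at jig y = +17 mm. It starts 15 to 60 mm short of the end stop, its near end towards or out of the mouth. Fully home: touching the stop, centre at jig x = +55 mm, near end at +5 mm.
- blank_2_center (a point): Centre of light wooden blank 2 (four alike): 100 mm long (x), 32 wide (y), 18 thick (z), about 90 g, lying loose on the channel floor along the jig's x, in the lane at jig y = -17 mm. It starts 15 to 60 mm short of the end stop, its near end towards or out of the mouth. Fully home: touching the stop, centre at jig x = +55 mm, near end at +5 mm.
- blank_3_center (a point): Centre of light wooden blank 3 (four alike): 100 mm long (x), 32 wide (y), 18 thick (z), about 90 g, lying loose on the channel floor along the jig's x, in the lane at jig y = -51 mm. It starts 15 to 60 mm short of the end stop, its near end towards or out of the mouth. Fully home: touching the stop, centre at jig x = +55 mm, near end at +5 mm.
- straightedge_grip (a point): Centre of the upper grip of the loose straightedge, 54 mm above its underside, 17.5 mm behind its working face: a dark wooden block 23 mm (x) x 40 mm (y), from 6 to 76 mm above the underside, to be taken across either. It stands on a steel angle. Starts upright on the desk, right of the jig.
- straightedge_foot (a point): Centre of the straightedge's underside (z = 0 on the desk), axes as the grip's: a steel angle 124 mm long (y), foot 30 mm deep (x); its straight working face, 20 mm high, is 15 mm ahead and looks along +x. 350 g in all. It fits between the jig's rails with 6 mm to spare each side.
- keeper (a joint): Keeper bar's angle, rad: 0 leans 0.45 outwards (left) of upright, 2.02 fully down, level across the channel on a hard stop. Starts at 0 to 0.2, stays where left (about 1.5 N at the sleeve moves it). Pivot axis along the jig's x at jig x = -3, y = +75, z = 21 mm. Bar 10 mm thick in x, 12 high; down, it lies in both slots 3 mm behind blanks that are home; any blank projecting farther blocks it.
- keeper_grip (a point): Centre of the red sleeve at the keeper bar's free end, 173 mm from the pivot, point z outwards along the bar; the sleeve is 15 x 15 mm and 34 mm long. When the bar is down the sleeve lies outside the right rail, 21 mm above the desk.
- straightedge: The straightedge as a whole; origin and axes as point straightedge_foot.
- mug: White mug, 86 mm high, loose, behind the jig; origin at the centre of its underside. Leave it alone.
- oil_bottle: White oil bottle with a green nozzle, 47 mm across, 104 mm high, loose, behind and right of the work; origin at the centre of its underside. Leave it alone.
- blank_box: Empty yellow card tray, 92 x 125 x 34 mm, loose, left of the jig; origin at the centre of its underside. Leave it alone.
Mind the look-alikes: they are no part of the job. What is shaped like the straightedge but purple is not meant. What is shaped like the part that bears blank_3_center but red is not meant.

How it is judged:
By the outcome, as a careful person would: the job done as asked, in the order asked, and still so for the second after the job is handed in, with the robot touching nothing.
It also fails if it takes over 72 s, if anything falls off the work surface, if the arm or the gripper's body presses on something with over 40 N, if the wrist force passes 120 N, or if a joint passes its speed limit or range.

## Working session

There is one attempt and no reset: what is moved stays moved. The work goes in short steps, Python scripts to look and compute and a tool call to move; the robot and the scene stay as the last step left them, time stands still between calls to the robot, and variables do not carry over. Pictures are saved under pics/ and viewed, and the job is handed in when it is done.

Besides the shell and the picture viewer there is one more tool, called as a command line: name --argument value ..., lists and objects as JSON in quotes. jog_arm: Moves the arm, as the interface text tells. Its arguments: {"type":"object","properties":{"targets":{"type":"string"},"force":{"type":"number"}},"required":["targets"]}

```bash
ls; mkdir -p pics
cat > h.py <<'E'
from plant import *
import numpy as np, cv2
def shot(n,name,scale=1.5):
    p=read_camera(n); cv2.imwrite(f'pics/{name}.png',cv2.resize(p['pixels'],None,fx=scale,fy=scale)); return p
def ray(p,uv):
    K=np.array(p['mtx']);T=np.array(p['world_from_camera'])
    d=np.linalg.inv(K)@np.array([uv[0],uv[1],1.]); d=np.array([d[0],-d[1],-d[2]])
    return T[:3,3],T[:3,:3]@d
def atz(p,uv,z):
    o,d=ray(p,uv); return o+d*(z-o[2])/d[2]
def proj(p,X):
    K=np.array(p['mtx']);T=np.linalg.inv(np.array(p['world_from_camera']))
    c=T[:3,:3]@np.array(X)+T[:3,3]; c=np.array([c[0],-c[1],-c[2]]); q=K@c; return q[:2]/q[2]
def tri(ps,uvs):
    A=np.zeros((3,3));b=np.zeros(3);R=[ray(p,u) for p,u in zip(ps,uvs)]
    for o,d in R:
        d=d/np.linalg.norm(d);M=np.eye(3)-np.outer(d,d);A+=M;b+=M@o
    X=np.linalg.solve(A,b); return X
E
python3 - <<'E'
from h import *
s=shot('side','s0');t=shot('top','t0')
print({k:(v if k!='pixels' else 0) for k,v in t.items()}); print(s['mtx'],s['world_from_camera'])
for n in ['jig','jig_mouth','blank_0_center','straightedge_grip','straightedge_foot','keeper_grip']:
    for nm,p in (('s',s),('t',t)):
        print(n,nm,[(np.round(d['uv'],1).tolist(),round(d['p'],2)) for d in mark_of(n,p)][:6])
print(get_state())
E
```

```text
pics
{'pixels': 0, 'mtx': array([[383.00318761,   0.        , 257.13240833],
       [  0.        , 383.00318761, 192.94027195],
       [  0.        ,   0.        ,   1.        ]]), 'world_from_camera': array([[ 0.01132705,  0.98241831, -0.18634904,  0.44388533],
       [-0.99982971,  0.00841216, -0.01642543,  0.03342035],
       [-0.01456904,  0.18650335,  0.98234629,  1.1220978 ],
       [ 0.        ,  0.        ,  0.        ,  1.        ]]), 'shot': 2}
[[347.1287647    0.         254.67083328]
 [  0.         347.1287647  192.17504069]
 [  0.           0.           1.        ]] [[-0.99764057  0.04734993 -0.04971203  0.57196886]
 [-0.06465406 -0.40444763  0.91227297  0.97347423]
 [ 0.02309015  0.9133346   0.40655473  0.55629868]
 [ 0.          0.          0.          1.        ]]
jig s [([270.2, 237.1], 0.9)]
jig t []
jig_mouth s [([283.2, 229.7], 0.76)]
jig_mouth t [([264.1, 231.5], 0.76), ([256.5, 202.8], 0.28), ([154.4, 190.4], 0.28)]
blank_0_center s [([258.2, 236.8], 0.45)]
blank_0_center t [([242.8, 208.0], 0.87)]
straightedge_grip s [([312.4, 256.2], 0.8), ([309.3, 182.8], 0.7
[... 335 characters left out ...]
 [([207.9, 208.1], 0.43)]
{'time': 0.7, 'qpos': array([ 1.07400025e+00,  2.86265724e-01,  1.57664226e+00, -1.57435911e-07,
        1.27858377e+00, -1.50016719e-01]), 'dq': array([ 0.00317239, -0.00036446,  0.00053909,  0.00216169, -0.00158357,
       -0.00070132]), 'joint_efforts': array([-1.05191062e-03, -4.05834782e+01, -2.92849410e+01, -2.04195385e-04,
        5.16051623e-04,  1.60381532e-06]), 'eef_pos': array([0.22940278, 0.63483835, 0.23137906]), 'tcp_rot': array([1.72522164e-01, 9.85005635e-01, 4.78088601e-05, 1.61037991e-05]), 'contact_force': array([ 0.51134171, -0.22509925,  0.40201938]), 'wrist_torque': array([ 0.04074564, -0.0143704 ,  0.03201648]), 'opening': 1.0016899000956085}
```

View pics/s0.png

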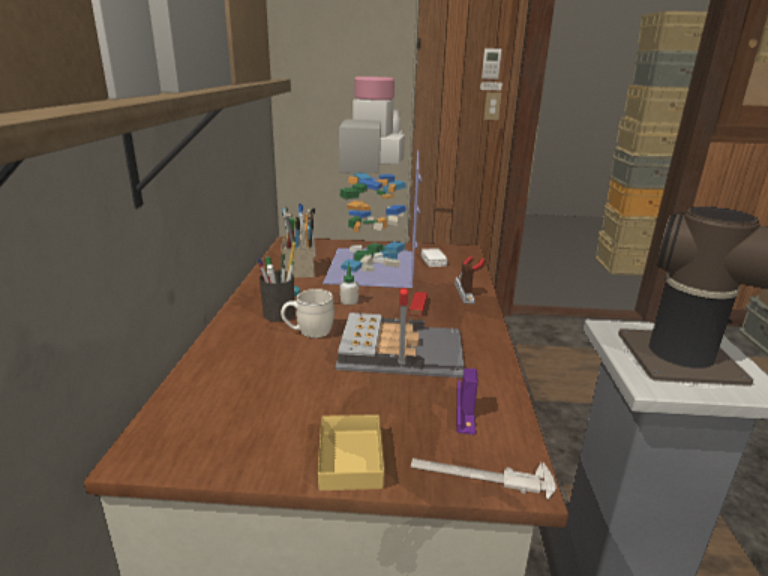

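View pics/t0.png

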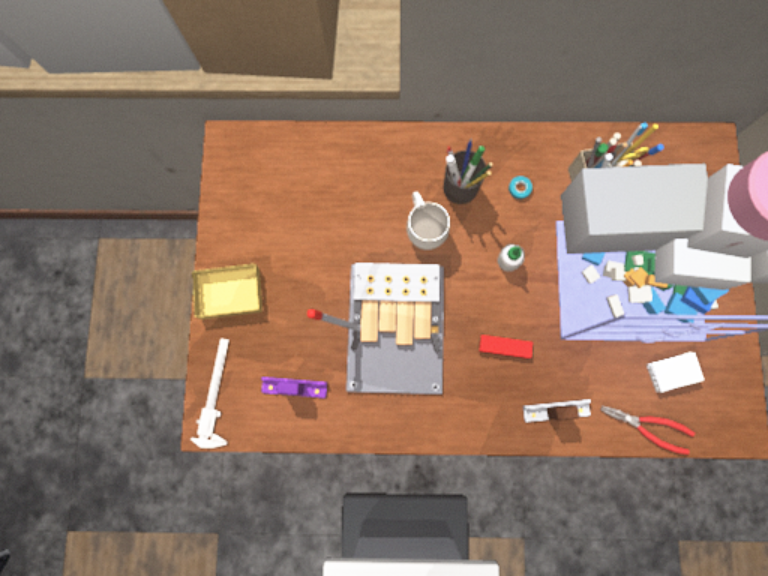

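The top view shows the jig at (395,328)/1.5, with the true straightedge (steel and dark grip) at (557,410)/1.5. The purple look-alike is left of the jig and the red block right of it. I'll zoom in next.

Run:
```python
from h import *
t=read_camera('top'); s=read_camera('side')
def crop(p,x0,y0,x1,y1,k,n): cv2.imwrite(f'pics/{n}.png',cv2.resize(p['pixels'][y0:y1,x0:x1],None,fx=k,fy=k,interpolation=cv2.INTER_CUBIC))
crop(t,200,165,310,270,5,'tc1');crop(t,335,245,415,295,8,'tc2');crop(s,215,165,335,260,6,'sc1')
print(atz(t,[371,274],0))
```

```text
[ 0.42397831 -0.27561043  0.        ]
```

View pics/tc1.png

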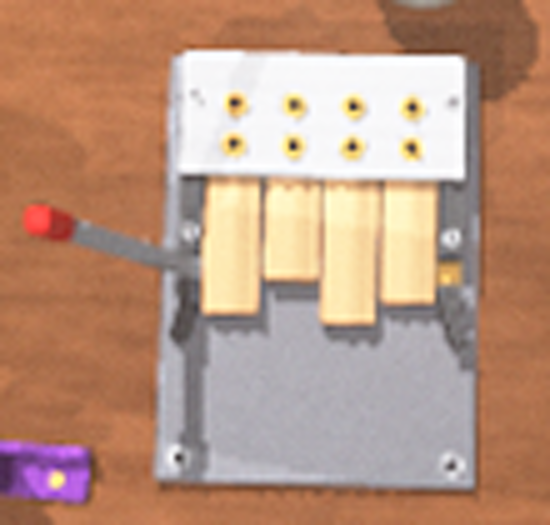

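View pics/tc2.png

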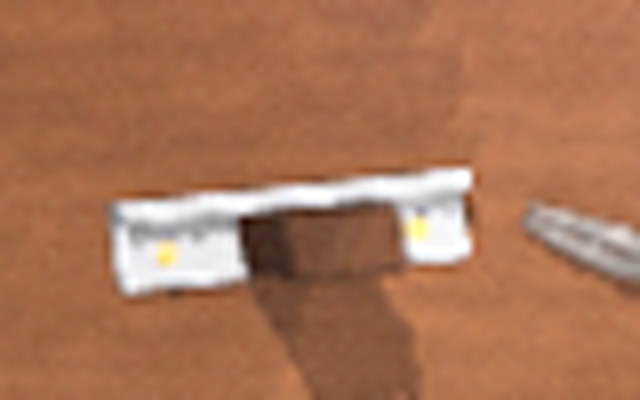

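View pics/sc1.png

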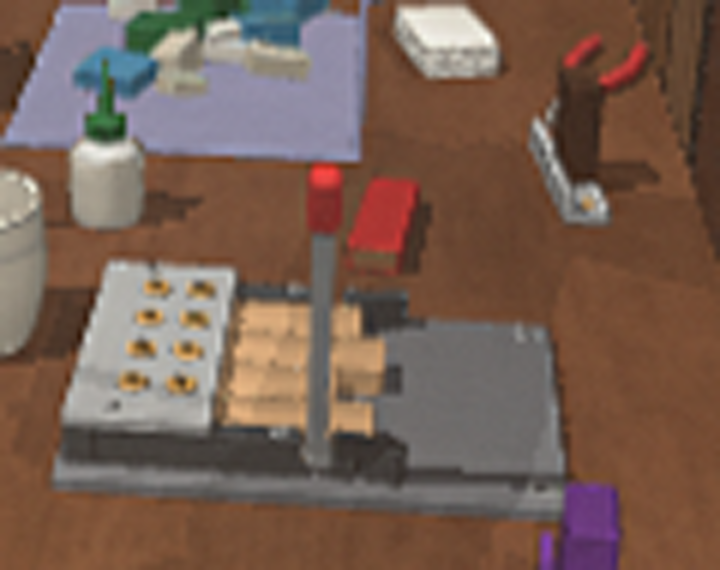

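```bash
cat > fit.py <<'E'
from h import *
from scipy.optimize import least_squares
def fit(t,s):
    c=lambda x,y:(200+x/5,165+y/5)
    c2=lambda x,y:(215+x/6,165+y/6)
    obs=[(t,c(158,481),(-125,92,10)),(t,c(474,485),(-125,-92,10))]
    for (u,v),y in zip([(235,146),(294,146),(352,146),(412,148)],(51,17,-17,-51)): obs.append((t,c(u,v),('b1',y,39)))
    for (u,v),y in zip([(237,104),(295,104),(354,105),(413,107)],(51,17,-17,-51)): obs.append((t,c(u,v),('b2',y,39)))
    obs+= [(t,c(323,176),(49,0,39)),(t,c(323,53),(121,0,39))]
    obs+= [(s,c2(566,481),(-125,92,10)),(s,c2(548,326),(-125,-92,10))]
    obs+= [(s,c2(220,350),(49,0,39))]
    def res(q):
        r=[]
        for p,uv,(x,y,z) in obs:
            x=q[3] if x=='b1' else q[4] if x=='b2' else x
            X=J(q,x,y,z); e=proj(p,X)-np.array(uv)
            if y==0: e=e[1:] if p is t else e[:1]
            r+=list(e)
        return np.array(r)
    f=least_squares(res,[0.54,0,0,70,100],loss='soft_l1'); return f,res
def J(q,x,y,z):
    ca,sa=np.cos(q[2]),np.sin(q[2]); return np.array([q[0]+(ca*x-sa*y)/1e3,q[1]+(sa*x+ca*y)/1e3,z/1e3])
def invJ(q,X):
    ca,sa=np.cos(q[2]),np.sin(q[2]); dx,dy=X[0]-q[0],X[1]-q[1]; return np.array([ca*dx+sa*dy,-sa*dx+ca*dy,X[2]])*1e3
E
python3 - <<'E'
from fit import *
t=read_camera('top'); s=read_camera('side')
f,res=fit(t,s); print(f.x,np.rad2deg(f.x[2])); print(np.round(f.fun,1))
q=f.x
for (u,v) in [(232,315),(292,281),(349,325),(410,303)]:
    print('blank near',np.round(invJ(q,atz(t,(200+u/5,165+v/5),0.028)),1))
# straightedge: top edge (blade z=20mm), grip top z=76
k=lambda x,y:(335+x/8,245+y/8)
# blade top front edge
a=atz(t,k(113,203),.02);b=atz(t,k(471,170),.02);print('blade front',a,b,np.linalg.norm(a-b),np.rad2deg(np.arctan2(b[0]-a[0],-(b[1]-a[1]))))
# foot back edge z~0..3
a2=atz(t,k(128,295),.002);b2=atz(t,k(470,264),.002);print('foot back',a2,b2,np.linalg.norm(a2-b2),np.rad2deg(np.arctan2(b2[0]-a2[0],-(b2[1]-a2[1]))))
print('grip top c',[atz(t,k(u,v),.076) for u,v in [(245,220),(395,205),(405,268),(255,282)]])
for n in ['straightedge_grip','straightedge_foot']:
    us=[d['uv'] for d in mark_of(n,s)]; ut=[d['uv'] for d in mark_of(n,t)]
    print(n,us,ut)
    print(tri([t,s],[min(ut,key=lambda u:np.hypot(u[0]-372,u[1]-273)),min(us,key=lambda u:np.hypot(u[0]-309,u[1]-188))]))
for n in ['keeper_grip']:
    us=[d['uv'] for d in mark_of(n,s)]; ut=[d['uv'] for d in mark_of(n,t)]
    X=tri([t,s],[ut[0],us[0]]);print(us,ut,X,invJ(q,X))
for th in np.arange(0,.25,.05):
    a=-0.45+th
    X=J(q,-3,75-173*np.sin(-a),21+173*np.cos(a)) ; X=J(q,-3,75+173*np.sin(-a),21+173*np.cos(a)); print(th,X,proj(t,X),proj(s,X))
E
```

```text
[ 5.80371819e-01  3.04851684e-02 -1.18744350e-02  6.51861556e+01
  8.95774035e+01] -0.6803550079993134
[-0.4 -0.4  0.8  0.3 -0.  -0.3 -0.  -0.   0.2  0.2  0.1  0.1 -0.2 -0.2
 -0.   0.1 -0.   0.1 -0.1 -0.1 -0.4 -0.2  0.5  3.3 -0.3 -1.2  0.4]
blank near [-31.8  50.4  28. ]
blank near [-11.6  16.5  28. ]
blank near [-36.1 -16.6  28. ]
blank near [-22.8 -51.2  28. ]
blade front [ 0.43359873 -0.20930003  0.02      ] [ 0.44641723 -0.33509719  0.02      ] 0.12644856113349456 5.818254342284307
foot back [ 0.40144623 -0.21750672  0.002     ] [ 0.41363163 -0.3389608   0.002     ] 0.122063823753304 5.729268708372205
grip top c [array([ 0.42907342, -0.24059154,  0.076     ]), array([ 0.43454483, -0.29055655,  0.076     ]), array([ 0.41408029, -0.29282764,  0.076     ]), array([ 0.40895736, -0.24306425,  0.076     ])]
straightedge_grip [[312.1, 181.8], [310.4, 258.4], [267.7, 237.4]] [[377.6, 273.5], [195.8, 261.0]]
[ 0.42300207 -0.27818202  0.05400185]
straightedge_foot [[310.8, 273.7], [308.8, 193.5]] [[368.4, 269.8], [196.8, 260.0]]
[ 0.43252417 -0.26570419  0.00959869]
[[271.7, 197.9]] [[210.2, 209.9], [256.4, 203.8]] [0.5750785  0.16518349 0.18281566] [ -6.8923788  134.62597372 182.81566424]
0.0 [0.57915611 0.18075924 0.17677735] [204.25981831 209.8316933 ] [268.6373274 202.3291663]
0.05 [0.57906255 0.17288013 0.18034355] [207.2032216  209.69260959] [268.81585983 199.73339694]
0.1 [0.57896698 0.16483264 0.18351148] [210.25871699 209.57699587] [268.98845014 197.28473126]
0.15000000000000002 [0.57886966 0.15663689 0.18627321] [213.41599083 209.48552865] [269.1546138  194.98877292]
0.2 [0.57877082 0.14831337 0.18862185] [216.66403333 209.41877344] [269.31391403 192.85020954]
```

jog_arm --targets "26 -30 4 0 0 -6.4 1;26 -30 4 0 0 -6.4 1;26 -30 4 0 0 -6.4 1;26 -30 4 0 0 -6.4 1;26 -30 4 0 0 -6.4 1;26 -30 4 0 0 -6.4 1;26 -30 4 0 0 -6.4 1;26 -30 4 0 0 -6.4 1;26 -30 4 0 0 -6.4 1;26 -30 4 0 0 -6.4 1"

```text
time: 2.03
eef_pos: [0.4906, 0.3264, 0.2723]
tcp_rot: [0.682, 0.731, 0.002, -0.001]
contact_force: [-0.1, 0.4, 0.2]
opening: 1.004
```

```bash
python3 -c "
from h import *
print(grasp_offset)"; python3 -c "
import plant;print([x for x in dir(plant) if x[0]!='_'])"
```

```text
0.0187
['Unreachable', 'get_state', 'grasp_offset', 'mark_of', 'read_camera', 'sign_off', 'silhouettes', 'spot_in']
```

jog_arm --targets "0 -41 0 0 0 0.2 1;0 -41 0 0 0 0.2 1;0 -41 0 0 0 0.2 1;0 -41 0 0 0 0.2 1;0 -41 0 0 0 0.2 1;0 -41 0 0 0 0.2 1;0 -41 0 0 0 0.2 1;0 -41 0 0 0 0.2 1;0 -41 0 0 0 0.2 1;0 -41 0 0 0 0 1"

```text
time: 2.87
eef_pos: [0.4933, -0.0903, 0.2762]
tcp_rot: [0.672, 0.741, 0.006, 0.004]
contact_force: [0.9, 1.2, 0.7]
opening: 1.002
```

jog_arm --targets "-8 -35 -8 0 0 0 1;-12 -35 -14 0 0 0 1;-15 -35 -15 0 0 0 1;-15 -35 -15 0 0 0 1;-10 -20 -14 0 0 0 1;0 0 0 0 0 0 1"

```text
time: 3.37
eef_pos: [0.4306, -0.2641, 0.2125]
tcp_rot: [0.675, 0.738, 0.007, 0.01]
contact_force: [-0.6, 0.1, -0.8]
opening: 1.001
```

```bash
cat > st.py <<'E'
from h import *
from scipy.spatial.transform import Rotation as R
x=get_state(); M=R.from_quat(x['tcp_rot']).as_matrix()
print('t',round(x['time'],2),'tcp',np.round(x['eef_pos']*1e3,1),'yaw_y',round(np.rad2deg(np.arctan2(M[1,1],M[0,1])),2),'z',np.round(M[:,2],4),'F',np.round(x['contact_force'],1),'op',round(x['opening'],3),'grasp',np.round((x['eef_pos']-M[:,2]*grasp_offset)*1e3,1))
E
python3 st.py;python3 - <<'E'
from h import *
t=read_camera('top');s=read_camera('side')
a=t['pixels'][230:310,330:430];b=s['pixels'][140:220,260:360]
cv2.imwrite('pics/g1.png',cv2.resize(np.hstack([a,b]),None,fx=4,fy=4,interpolation=cv2.INTER_CUBIC))
E
```

```text
t 3.37 tcp [ 430.6 -264.1  212.5] yaw_y 5.13 z [ 0.0234 -0.0035 -0.9997] F [-0.6  0.1 -0.8] op 1.001 grasp [ 430.1 -264.   231.2]
```

View pics/g1.png

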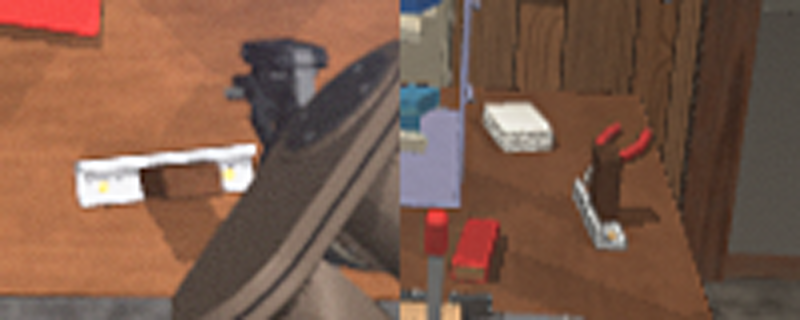

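Run:
```python
from h import *
t=read_camera('top');s=read_camera('side')
for X in [(.4215,-.2755,.054),(.4215,-.2755,.076),(.430,-.264,.231),(.4306,-.2641,.2125)]: print(X,proj(t,X),proj(s,X))
S=s['pixels'][165:205,295:325];
img=cv2.resize(S,None,fx=14,fy=14,interpolation=cv2.INTER_CUBIC)
yaw=np.deg2rad(5.8)
def P(o,x,y,z): return np.array([o[0]+np.cos(yaw)*x-np.sin(yaw)*y,o[1]+np.sin(yaw)*x+np.cos(yaw)*y,z])
o=(.424,-.2755)
def draw(img,p,x0,y0,k):
    for z in (.006,.076):
        pts=[P(o,-.0025+a*.0115,b*.02,z) for a,b in((1,1),(1,-1),(-1,-1),(-1,1))]
        pts=np.array([(proj(p,X)-[x0-.5,y0-.5])*k for X in pts]).astype(int); cv2.polylines(img,[pts],True,(0,255,0),1)
    pts=[P(o,a,b,z) for a,b,z in((.015,.062,0.02),(.015,-.062,.02),(-.015,-.062,0),(-.015,.062,0))]
    pts=np.array([(proj(p,X)-[x0-.5,y0-.5])*k for X in pts]).astype(int); cv2.polylines(img,[pts],True,(255,255,0),1)
draw(img,s,295,165,14)
T=cv2.resize(t['pixels'][255:290,345:400],None,fx=7,fy=7,interpolation=cv2.INTER_CUBIC); draw(T,t,345,255,7)
T=cv2.copyMakeBorder(T,0,img.shape[0]-T.shape[0],0,0,cv2.BORDER_CONSTANT)
cv2.imwrite('pics/g2.png',np.hstack([img[:, :410],T]))
```

```text
(0.4215, -0.2755, 0.054) [376.51763527 275.35779368] [311.63643506 181.97704781]
(0.4215, -0.2755, 0.076) [378.93062153 275.56369396] [312.15320058 176.65288126]
(0.43, -0.264, 0.231) [394.02198672 273.40543621] [313.9406921  137.73956033]
(0.4306, -0.2641, 0.2125) [391.36032552 272.98210153] [313.30127676 142.69889077]
```

View pics/g2.png

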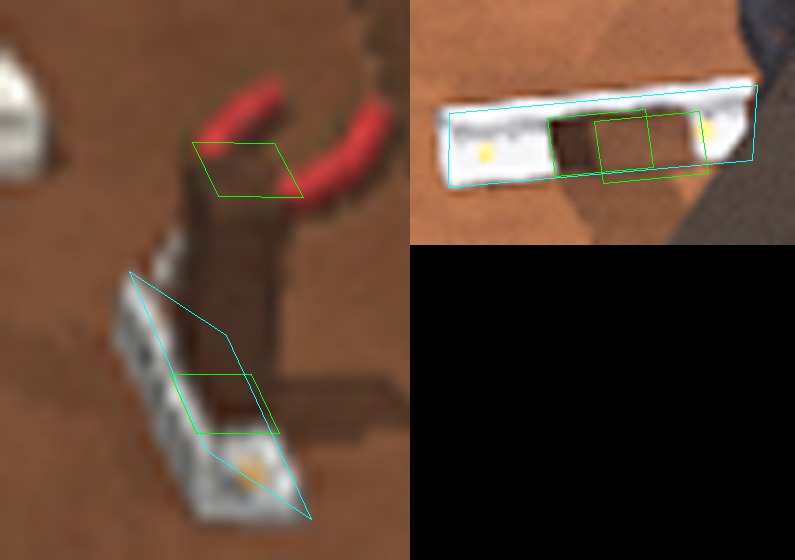

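jog_arm --targets "-6.5 -9 -20 0.2 1.3 0.7 1;0 0 -30 0 0 0 1;0 0 -30 0 0 0 1;0 0 0 0 0 0 1"

```text
time: 3.9
eef_pos: [0.4342, -0.268, 0.1427]
tcp_rot: [0.664, 0.747, 0.001, 0.011]
contact_force: [-1.0, -0.4, -1.0]
opening: 0.999
```

```bash
python3 st.py
```

```text
t 3.9 tcp [ 434.2 -268.   142.7] yaw_y 6.76 z [ 0.0187 -0.0127 -0.9997] F [-1.  -0.4 -1. ] op 0.999 grasp [ 433.9 -267.8  161.4]
```

jog_arm --targets "-10 -5 0 0.7 1.1 -0.9 1;0 0 0 0 0 0 1;0 0 0 0 0 0 1"

```text
time: 4.15
eef_pos: [0.4264, -0.2717, 0.1467]
tcp_rot: [0.668, 0.744, -0.001, 0.001]
contact_force: [-0.6, -0.8, 0.8]
opening: 1.0
```

```bash
python3 st.py
```

```text
t 4.15 tcp [ 426.4 -271.7  146.7] yaw_y 6.1 z [ 5.0e-04 -1.9e-03 -1.0e+00] F [-0.6 -0.8  0.8] op 1.0 grasp [ 426.4 -271.7  165.4]
```

jog_arm --targets "-2 -1 -16 0 0 0 1;0 0 -16 0 0 0 1;0 0 -14 0 0 0 1;0 0 0 0 0 0 1"

```text
time: 4.48
eef_pos: [0.4297, -0.2766, 0.1099]
tcp_rot: [0.668, 0.744, -0.001, 0.01]
contact_force: [0.1, -0.1, -1.0]
opening: 1.0
```

```bash
python3 st.py;python3 - <<'E'
from h import *
t=read_camera('top');s=read_camera('side')
a=t['pixels'][230:310,330:430];b=s['pixels'][140:220,260:360]
cv2.imwrite('pics/g3.png',cv2.resize(np.hstack([a,b]),None,fx=4,fy=4,interpolation=cv2.INTER_CUBIC))
E
```

```text
t 4.48 tcp [ 429.7 -276.6  109.9] yaw_y 6.17 z [ 0.0143 -0.0147 -0.9998] F [ 0.1 -0.1 -1. ] op 1.0 grasp [ 429.4 -276.3  128.6]
```

View pics/g3.png

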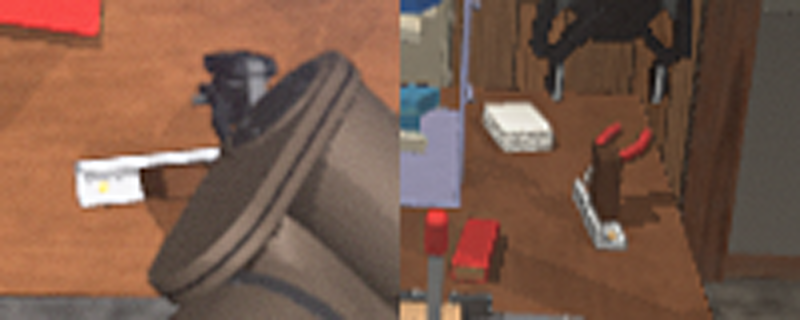

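jog_arm --targets "-6 3 -8 0.8 0.8 -0.2 1;-1.5 1 -16 0.2 0.2 0 1;-1 1 -16 0.2 0.2 0 1;-1 1 -14 0.2 0.2 0 1;0 0 0 0 0 0 1"

```text
time: 5.0
eef_pos: [0.4244, -0.2749, 0.064]
tcp_rot: [0.669, 0.743, -0.0, 0.0]
contact_force: [-1.1, 0.5, -0.4]
opening: 1.001
```

```bash
python3 st.py
```

```text
t 5.0 tcp [ 424.4 -274.9   64. ] yaw_y 5.96 z [ 5.e-04 -9.e-04 -1.e+00] F [-1.1  0.5 -0.4] op 1.001 grasp [ 424.3 -274.9   82.7]
```

Good. Descend the rest and close.

jog_arm --targets "-1 1 -14 0.2 0.2 0 1;-1 1 -14 0.2 0.2 0 1;0 0 0 0 0 0 1"

```text
time: 5.25
eef_pos: [0.4232, -0.2738, 0.0366]
tcp_rot: [0.669, 0.743, 0.0, -0.003]
contact_force: [-0.0, -0.2, 0.1]
opening: 0.992
```

```bash
python3 st.py
```

```text
t 5.25 tcp [ 423.2 -273.8   36.6] yaw_y 5.95 z [-0.005   0.0047 -1.    ] F [-0.  -0.2  0.1] op 0.992 grasp [ 423.3 -273.9   55.3]
```

jog_arm --targets "0 0 0 -0.2 -0.3 0 -1;0 0 0 0 0 0 -1;0 0 0 0 0 0 -1;0 0 0 0 0 0 -1;0 0 0 0 0 0 -1;0 0 0 0 0 0 -1" --force 60

```text
time: 5.75
eef_pos: [0.4242, -0.2749, 0.0389]
tcp_rot: [0.669, 0.743, 0.0, 0.001]
contact_force: [-0.6, -0.3, -4.2]
opening: 0.258
```

```bash
python3 st.py;python3 - <<'E'
from h import *
t=read_camera('top');s=read_camera('side')
a=t['pixels'][230:310,330:430];b=s['pixels'][140:220,260:360]
cv2.imwrite('pics/g4.png',cv2.resize(np.hstack([a,b]),None,fx=4,fy=4,interpolation=cv2.INTER_CUBIC))
E
```

```text
t 5.75 tcp [ 424.2 -274.9   38.9] yaw_y 5.96 z [ 0.0025 -0.0011 -1.    ] F [-0.6 -0.3 -4.2] op 0.258 grasp [ 424.2 -274.9   57.6]
```

View pics/g4.png

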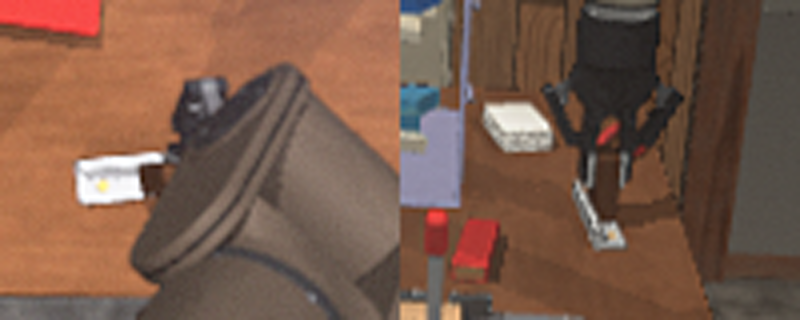

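jog_arm --targets "0 0 10 0 0 0 -1;0 0 20 0 0 0 -1;0 0 25 0 0 0 -1;0 0 25 0 0 0 -1;0 0 10 0 0 0 -1;4 10 0 0 0 -0.5 -1;8 20 0 0 0 -1 -1;8 30 0 0 0 -1 -1;8 30 0 0 0 -1 -1;8 30 0 0 0 -1 -1"

```text
time: 6.68
eef_pos: [0.4564, -0.1528, 0.1321]
tcp_rot: [0.703, 0.711, 0.0, -0.001]
contact_force: [1.0, 0.3, -3.9]
opening: 0.26
```

```bash
python3 st.py
```

```text
t 6.68 tcp [ 456.4 -152.8  132.1] yaw_y 0.68 z [-0.0019  0.0022 -1.    ] F [ 1.   0.3 -3.9] op 0.26 grasp [ 456.4 -152.9  150.8]
```

jog_arm --targets "7 28 0 0 0 -0.3 -1;7 30 0 0 0 -0.3 -1;7 30 0 0 0 -0.3 -1;7 30 0 0 0 -0.2 -1;7 30 0 0 0 -0.2 -1;4 16 0 0 0 0 -1;2 6 0 0 0 0 -1;0 0 0 0 0 0 -1"

```text
time: 7.35
eef_pos: [0.4941, 0.032, 0.1287]
tcp_rot: [0.71, 0.704, -0.001, -0.005]
contact_force: [0.6, 0.2, -3.3]
opening: 0.263
```

```bash
python3 st.py
python3 - <<'E'
from h import *
t=shot('top','t5',1);s=shot('side','s5',1)
a=t['pixels'][160:280,190:330];b=s['pixels'][150:270,205:345]
cv2.imwrite('pics/g5.png',cv2.resize(np.hstack([a,b]),None,fx=2.8,fy=2.8,interpolation=cv2.INTER_CUBIC))
E
```

```text
t 7.35 tcp [494.1  32.  128.7] yaw_y -0.43 z [-0.0081  0.0061 -0.9999] F [ 0.6  0.2 -3.3] op 0.263 grasp [494.3  31.9 147.3]
```

View pics/g5.png

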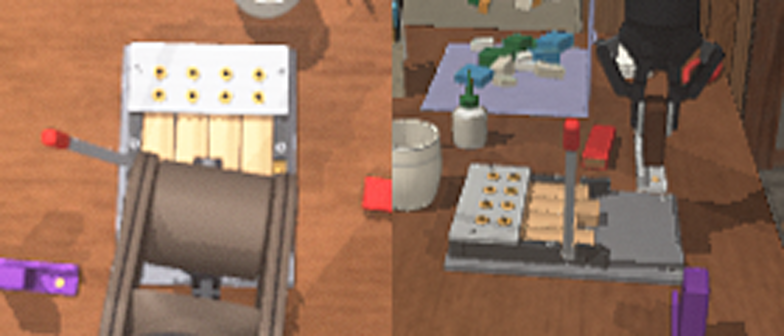

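```bash
cat > ov.py <<'E'
from h import *
from scipy.spatial.transform import Rotation as R
import sys
dz=38/1e3
def boxl(): 
    L=[]
    L.append([(.015,.062,.02),(.015,-.062,.02),(.015,-.062,0),(.015,.062,0)])
    L.append([(.015,.062,0),(.015,-.062,0),(-.015,-.062,0),(-.015,.062,0)])
    L.append([(-.0025+a*.0115,b*.02,.076) for a,b in((1,1),(1,-1),(-1,-1),(-1,1))])
    return L
def overlay(p,x0,y0,x1,y1,k,name,off=(0,0,0)):
    st=get_state(); M=R.from_quat(st['tcp_rot']).as_matrix()
    # straightedge axes: x = tool y (yaw ~0), z=-tool z
    sx=M[:,1] if M[0,1]>0 else -M[:,1]; sz=-M[:,2]; sy=np.cross(sz,sx)
    img=cv2.resize(p['pixels'][y0:y1,x0:x1],None,fx=k,fy=k,interpolation=cv2.INTER_CUBIC)
    for l in boxl():
        pts=[st['eef_pos']+sx*(x+.0025+off[0])+sy*(y+off[1])+sz*(z-dz+off[2]) for x,y,z in l]
        pts=np.array([(proj(p,X)-[x0-.5,y0-.5])*k for X in pts]).astype(int); cv2.polylines(img,[pts],True,(0,255,0),1)
    cv2.imwrite(f'pics/{name}.png',img)
E
python3 - <<'E'
from ov import *
s=read_camera('side'); overlay(s,270,170,330,230,10,'g6')
E
```

```text
(no output)
```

View pics/g6.png

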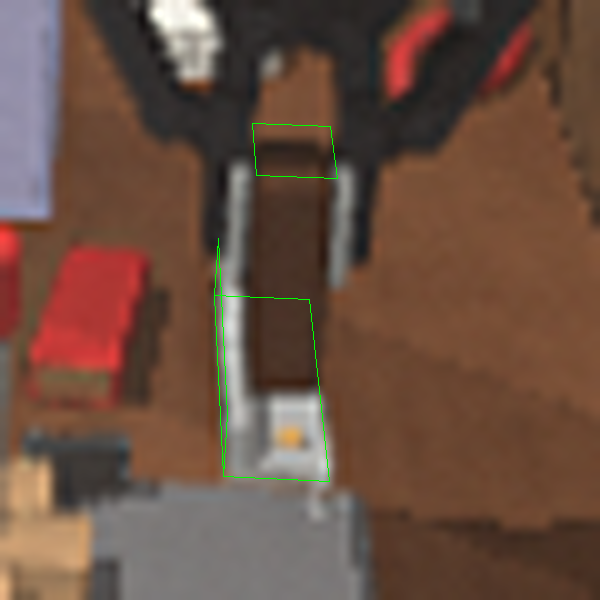

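jog_arm --targets "3 -0.5 -14 -0.3 -0.4 -0.3 -1;0 0 -16 0 0 0 -1;0 0 -16 0 0 0 -1;0 0 -14 0 0 0 -1;0 0 0 0 0 0 -1"

```text
time: 7.92
eef_pos: [0.4984, 0.0221, 0.0688]
tcp_rot: [0.716, 0.698, 0.0, 0.003]
contact_force: [-1.4, 0.3, -3.3]
opening: 0.261
```

```bash
python3 st.py
```

```text
t 7.92 tcp [498.4  22.1  68.8] yaw_y -1.45 z [ 0.0041 -0.0031 -1.    ] F [-1.4  0.3 -3.3] op 0.261 grasp [498.3  22.2  87.5]
```

jog_arm --targets "0 9 0 0.2 0.2 0.7 -1;0 0 0 0 0 0 -1"

```text
time: 8.08
eef_pos: [0.4981, 0.0294, 0.0688]
tcp_rot: [0.713, 0.701, -0.0, -0.001]
contact_force: [-0.1, 0.5, -3.9]
opening: 0.262
```

```bash
python3 st.py
```

```text
t 8.08 tcp [498.1  29.4  68.8] yaw_y -0.94 z [-1.2e-03  9.0e-04 -1.0e+00] F [-0.1  0.5 -3.9] op 0.262 grasp [498.1  29.4  87.5]
```

jog_arm --targets "0 2.5 -8 0 0 0.3 -1;0 0.5 -8 0 0 0 -1;0 0 -2 0 0 0 -1;0 0 0 0 0 0 -1"

```text
time: 8.42
eef_pos: [0.5005, 0.032, 0.0524]
tcp_rot: [0.711, 0.703, 0.002, 0.002]
contact_force: [0.2, -0.5, -3.8]
opening: 0.257
```

```bash
python3 st.py;python3 - <<'E'
from ov import *
s=read_camera('side'); overlay(s,230,180,320,240,8,'g7')
E
```

```text
t 8.42 tcp [500.5  32.   52.4] yaw_y -0.61 z [ 5.e-03 -3.e-04 -1.e+00] F [ 0.2 -0.5 -3.8] op 0.257 grasp [500.4  32.1  71.1]
```

View pics/g7.png

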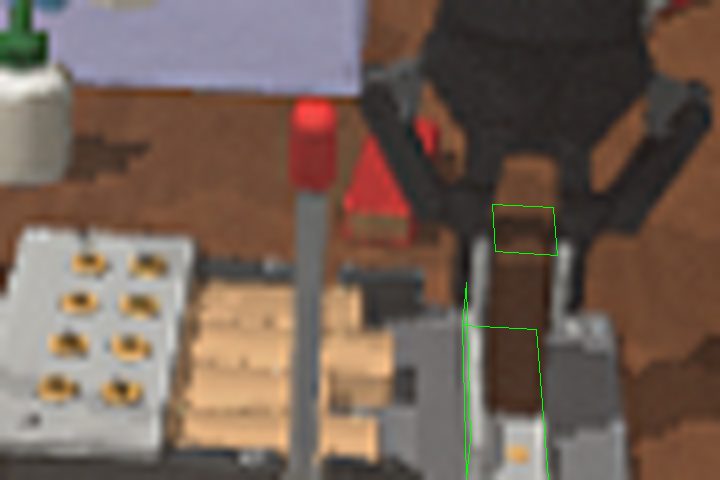

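jog_arm --targets "0 -0.5 -3 0 0.2 0 -1;0 0 0 0 0 0 -1"

```text
time: 8.63
eef_pos: [0.5008, 0.0316, 0.0496]
tcp_rot: [0.711, 0.704, 0.0, 0.001]
contact_force: [-0.6, 0.7, -2.6]
opening: 0.262
```

```bash
python3 st.py;python3 - <<'E'
from ov import *
s=read_camera('side'); overlay(s,255,200,315,250,10,'g8')
E
```

```text
t 8.63 tcp [500.8  31.6  49.6] yaw_y -0.58 z [ 1.8e-03 -5.0e-04 -1.0e+00] F [-0.6  0.7 -2.6] op 0.262 grasp [500.7  31.6  68.3]
```

View pics/g8.png

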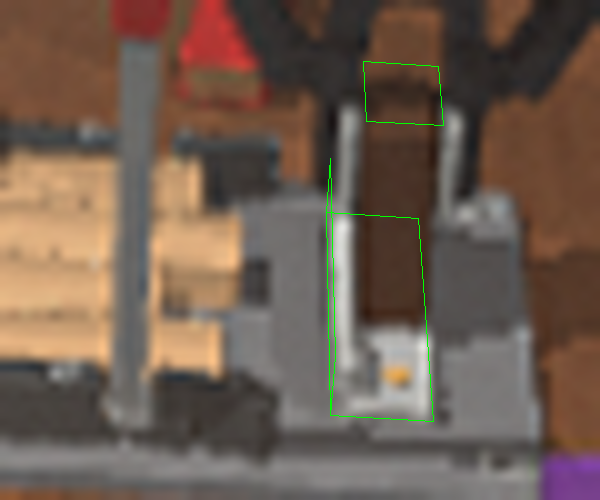

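jog_arm --targets "5 0 0 0 0 0 -1;5 0 0 0 0 0 -1;5 0 0 0 0 0 -1;5 0 0 0 0 0 -1;0 0 0 0 0 0 -1"

```text
time: 9.1
eef_pos: [0.5242, 0.0314, 0.0509]
tcp_rot: [0.711, 0.703, 0.002, 0.002]
contact_force: [-0.6, -0.5, -2.1]
opening: 0.263
```

```bash
python3 st.py
```

```text
t 9.1 tcp [524.2  31.4  50.9] yaw_y -0.59 z [ 5.3e-03 -9.0e-04 -1.0e+00] F [-0.6 -0.5 -2.1] op 0.263 grasp [524.1  31.5  69.6]
```

jog_arm --targets "5 -0.3 -1 0 0.3 -0.1 -1;5 0 0 0 0 0 -1;5 0 0 0 0 0 -1;5 0 0 0 0 0 -1;0 0 0 0 0 0 -1"

```text
time: 9.52
eef_pos: [0.545, 0.0312, 0.0491]
tcp_rot: [0.711, 0.703, -0.002, -0.002]
contact_force: [-0.6, -0.0, -3.1]
opening: 0.262
```

```bash
python3 st.py;python3 - <<'E'
from ov import *
s=read_camera('side'); overlay(s,235,195,305,250,10,'g9')
E
```

```text
t 9.52 tcp [545.   31.2  49.1] yaw_y -0.68 z [-5.9e-03 -5.0e-04 -1.0e+00] F [-0.6 -0.  -3.1] op 0.262 grasp [545.1  31.2  67.8]
```

View pics/g9.png

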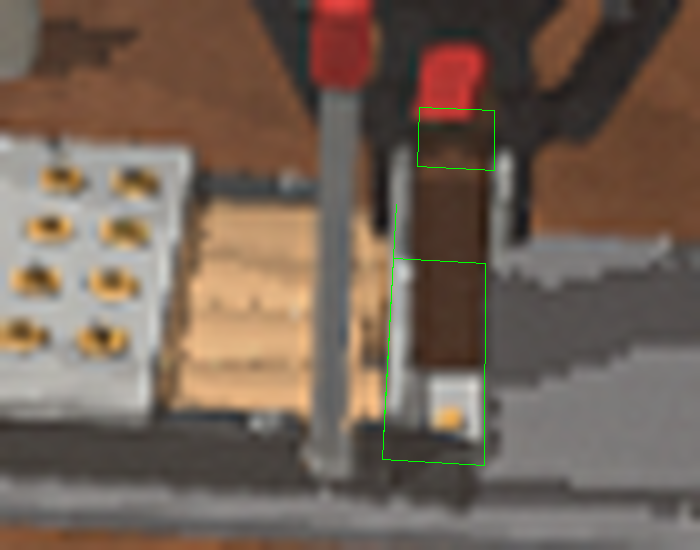

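jog_arm --targets "5 -0.2 0 0 -0.3 0 -1;5 0 0 0 0 0 -1;5 0 0 0 0 0 -1;0 0 0 0 0 0 -1"

```text
time: 9.9
eef_pos: [0.5568, 0.0313, 0.0493]
tcp_rot: [0.711, 0.703, -0.005, -0.004]
contact_force: [-0.5, -0.7, -3.2]
opening: 0.261
```

```bash
python3 st.py
```

```text
t 9.9 tcp [556.8  31.3  49.3] yaw_y -0.63 z [-1.250e-02 -3.000e-04 -9.999e-01] F [-0.5 -0.7 -3.2] op 0.261 grasp [557.   31.3  68. ]
```

jog_arm --targets "4 -0.1 0 0 -0.7 0 -1;4 0 0 0 -0.2 0 -1;3 0 0 0 -0.2 0 -1;0 0 0 0 0 0 -1"

```text
time: 10.23
eef_pos: [0.5649, 0.0314, 0.0489]
tcp_rot: [0.711, 0.704, -0.001, -0.001]
contact_force: [-1.1, -0.6, -3.4]
opening: 0.266
```

```bash
python3 st.py
```

```text
t 10.23 tcp [564.9  31.4  48.9] yaw_y -0.57 z [-2.7e-03 -2.0e-04 -1.0e+00] F [-1.1 -0.6 -3.4] op 0.266 grasp [565.   31.4  67.6]
```

Face near +2 mm. Now press in small steps.

jog_arm --targets "3 -0.2 0 0 -0.1 -0.1 -1;2 0 0 0 0 0 -1;0 0 0 0 0 0 -1"

```text
time: 10.48
eef_pos: [0.5679, 0.0314, 0.049]
tcp_rot: [0.711, 0.703, -0.003, -0.003]
contact_force: [-2.8, 0.5, -0.1]
opening: 0.262
```

```bash
python3 st.py
```

```text
t 10.48 tcp [567.9  31.4  49. ] yaw_y -0.67 z [-0.0076  0.     -1.    ] F [-2.8  0.5 -0.1] op 0.262 grasp [568.   31.4  67.7]
```

jog_arm --targets "3 0 0 0 -0.3 0 -1;3 0 0 0 -0.2 0 -1;0 0 0 0 0 0 -1"

```text
time: 10.73
eef_pos: [0.568, 0.0315, 0.0491]
tcp_rot: [0.711, 0.703, -0.006, -0.006]
contact_force: [-0.2, -0.6, -3.2]
opening: 0.256
```

```bash
python3 st.py
```

```text
t 10.73 tcp [568.   31.5  49.1] yaw_y -0.7 z [-1.730e-02  4.000e-04 -9.999e-01] F [-0.2 -0.6 -3.2] op 0.256 grasp [568.4  31.5  67.8]
```

jog_arm --targets "4 0 0 0 -1 0 -1;5 0 0 0 -1 0 -1;6 0 0 0 -1 0 -1;6 0 0 0 -1 0 -1"

```text
time: 11.07
eef_pos: [0.5684, 0.0316, 0.049]
tcp_rot: [0.711, 0.703, -0.004, -0.005]
contact_force: [-20.6, -1.9, 15.4]
opening: 0.26
```

```bash
python3 st.py;python3 - <<'E'
from ov import *
s=read_camera('side'); overlay(s,225,190,295,245,10,'g10')
E
```

```text
t 11.07 tcp [568.4  31.6  49. ] yaw_y -0.68 z [-0.0118  0.0013 -0.9999] F [-20.6  -1.9  15.4] op 0.26 grasp [568.6  31.6  67.7]
```

View pics/g10.png

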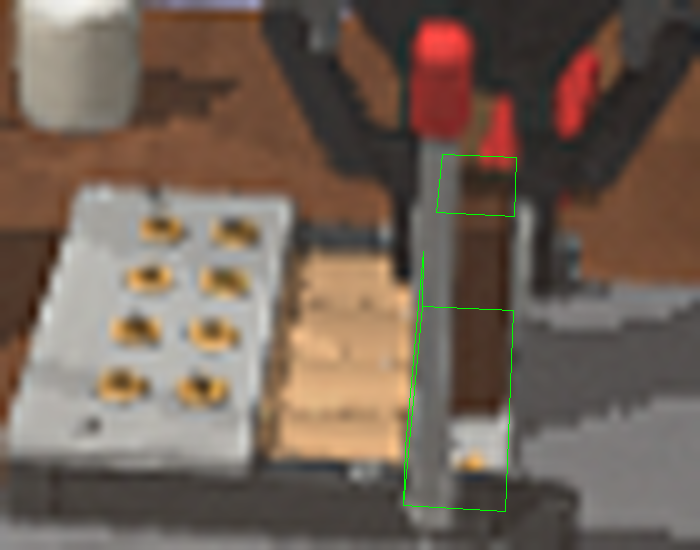

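jog_arm --targets "-6 0 0.5 0 -0.3 0 -1;-10 0 0.5 0 0 0 -1;-12 0 0.5 0 0 0 -1;-12 0 0 0 0 0 -1;-12 0 0 0 0 0 -1;-12 0 0 0 0 0 -1;0 0 0 0 0 0 -1"

```text
time: 11.7
eef_pos: [0.506, 0.0314, 0.0507]
tcp_rot: [0.711, 0.703, 0.006, 0.005]
contact_force: [-0.3, -0.7, -4.4]
opening: 0.26
```

```bash
python3 st.py;python3 - <<'E'
from ov import *
s=read_camera('side'); overlay(s,225,190,325,245,8,'g11')
E
```

```text
t 11.7 tcp [506.   31.4  50.7] yaw_y -0.71 z [ 1.570e-02  7.000e-04 -9.999e-01] F [-0.3 -0.7 -4.4] op 0.26 grasp [505.7  31.4  69.4]
```

View pics/g11.png

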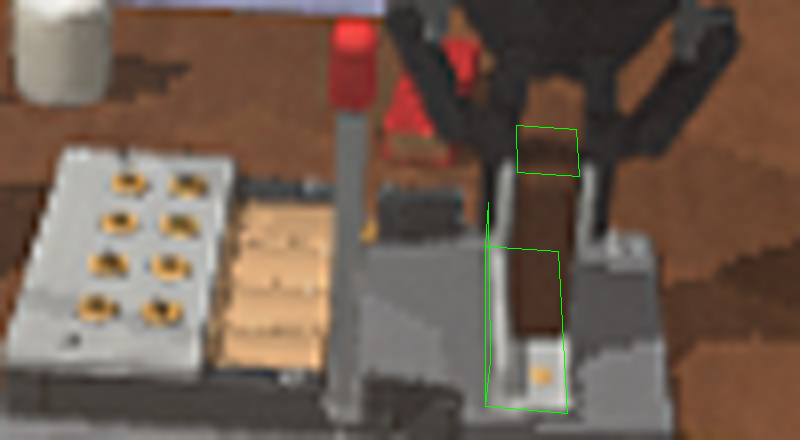

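Blanks line up with the rail slot. Lift and carry the straightedge back.

jog_arm --targets "-2 0 10 0 0.8 0 -1;0 0 20 0 0 0 -1;0 0 25 0 0 0 -1;0 0 25 0 0 0 -1;-4 -15 5 0 0 0 -1;-8 -30 0 0 0 0 -1;-8 -30 0 0 0 0 -1;-8 -30 0 0 0 0 -1;-8 -30 0 0 0 0 -1;-8 -30 0 0 0 0 -1"

```text
time: 12.58
eef_pos: [0.4733, -0.1372, 0.1452]
tcp_rot: [0.708, 0.706, 0.012, 0.016]
contact_force: [1.2, -0.6, -2.7]
opening: 0.262
```

```bash
python3 st.py
```

```text
t 12.58 tcp [ 473.3 -137.2  145.2] yaw_y -0.1 z [ 0.0395 -0.0051 -0.9992] F [ 1.2 -0.6 -2.7] op 0.262 grasp [ 472.6 -137.1  163.9]
```

jog_arm --targets "-9 -28 0 0.1 1 0 -1;-9 -28 0 0.1 0.7 0 -1;-9 -28 0 0.1 0.4 0 -1;-9 -25 0 0 0.2 0 -1;-4 -12 0 0 0 0 -1;0 0 0 0 0 0 -1;0 0 0 0 0 0 -1"

```text
time: 13.17
eef_pos: [0.437, -0.2763, 0.1493]
tcp_rot: [0.711, 0.703, 0.001, 0.012]
contact_force: [0.4, -0.1, -3.6]
opening: 0.259
```

```bash
python3 st.py
```

```text
t 13.17 tcp [ 437.  -276.3  149.3] yaw_y -0.57 z [ 0.0186 -0.0167 -0.9997] F [ 0.4 -0.1 -3.6] op 0.259 grasp [ 436.7 -276.   168. ]
```

jog_arm --targets "-4 12 -10 0.9 1 0 -1;-1 1 -18 0.2 0.2 0 -1;-1 1 -18 0.2 0.2 0 -1;-1 1 -18 0.2 0.2 0 -1;-1 1 -14 0.2 0.2 0 -1;0 0 0 0 0 0 -1"

```text
time: 13.67
eef_pos: [0.4314, -0.2519, 0.0675]
tcp_rot: [0.709, 0.705, 0.002, -0.01]
contact_force: [-1.2, 0.3, -3.6]
opening: 0.261
```

```bash
python3 st.py
```

```text
t 13.67 tcp [ 431.4 -251.9   67.5] yaw_y -0.26 z [-0.0116  0.0164 -0.9998] F [-1.2  0.3 -3.6] op 0.261 grasp [ 431.7 -252.2   86.2]
```

jog_arm --targets "0 0 -6 -0.9 -0.7 0 -1;0 0 -7 0 0 0 -1;0 0 -6 0 0 0 -1;0 0 0 0 0 0 -1;0 0 0 0 0 0 -1"

```text
time: 14.08
eef_pos: [0.4327, -0.2463, 0.0467]
tcp_rot: [0.707, 0.708, 0.001, -0.002]
contact_force: [-0.4, -0.5, -3.7]
opening: 0.261
```

```bash
python3 st.py
```

```text
t 14.08 tcp [ 432.7 -246.3   46.7] yaw_y 0.09 z [-0.0011  0.0039 -1.    ] F [-0.4 -0.5 -3.7] op 0.261 grasp [ 432.7 -246.4   65.4]
```

jog_arm --targets "0 0 -4 -0.2 -0.1 0 -1;0 0 -2 0 0 0 -1;0 0 0 0 0 0 -1"

```text
time: 14.33
eef_pos: [0.4339, -0.2471, 0.0417]
tcp_rot: [0.706, 0.708, 0.001, 0.002]
contact_force: [-0.2, -0.0, -3.4]
opening: 0.265
```

```bash
python3 st.py
```

```text
t 14.33 tcp [ 433.9 -247.1   41.7] yaw_y 0.1 z [ 0.0031 -0.0017 -1.    ] F [-0.2 -0.  -3.4] op 0.265 grasp [ 433.9 -247.    60.4]
```

jog_arm --targets "0 0 -1.5 0.1 0.2 0 -1;0 0 -1 0 0 0 -1;0 0 0 0 0 0 -1"

```text
time: 14.58
eef_pos: [0.4344, -0.2478, 0.0397]
tcp_rot: [0.707, 0.708, -0.0, 0.0]
contact_force: [0.8, -0.6, -3.7]
opening: 0.262
```

```bash
python3 st.py
```

```text
t 14.58 tcp [ 434.4 -247.8   39.7] yaw_y 0.06 z [ 4.e-04 -7.e-04 -1.e+00] F [ 0.8 -0.6 -3.7] op 0.262 grasp [ 434.4 -247.8   58.4]
```

jog_arm --targets "0 0 -1 0 0 0 -1;0 0 -1 0 0 0 -1;0 0 0 0 0 0 -1"

```text
time: 14.83
eef_pos: [0.4348, -0.2484, 0.0391]
tcp_rot: [0.707, 0.707, -0.0, 0.0]
contact_force: [0.1, 0.7, -3.3]
opening: 0.257
```

```bash
python3 st.py
```

```text
t 14.83 tcp [ 434.8 -248.4   39.1] yaw_y 0.05 z [ 5.e-04 -8.e-04 -1.e+00] F [ 0.1  0.7 -3.3] op 0.257 grasp [ 434.8 -248.3   57.8]
```

jog_arm --targets "0 0 -2 0 0 0 -1;0 0 -2 0 0 0 -1"

```text
time: 15.0
eef_pos: [0.4352, -0.2486, 0.0388]
tcp_rot: [0.707, 0.708, -0.0, -0.001]
contact_force: [-7.2, 7.0, 16.8]
opening: 0.261
```

```bash
python3 st.py
```

```text
t 15.0 tcp [ 435.2 -248.6   38.8] yaw_y 0.07 z [-0.002  0.001 -1.   ] F [-7.2  7.  16.8] op 0.261 grasp [ 435.3 -248.6   57.5]
```

Standing on the desk at TCP z ≈ 38.8. Relax the preload, then open.

jog_arm --targets "0 0 0.3 0 0 0 -1;0 0 0 0 0 0 -1;0 0 0 0 0 0 -0.3;0 0 0 0 0 0 0.1;0 0 0 0 0 0 0.5;0 0 0 0 0 0 1;0 0 0 0 0 0 1;0 0 0 0 0 0 1;0 0 0 0 0 0 1" --force 30

```text
time: 15.75
eef_pos: [0.4378, -0.251, 0.0413]
tcp_rot: [0.707, 0.707, 0.0, 0.003]
contact_force: [0.1, -0.8, -0.4]
opening: 0.995
```

```bash
python3 st.py;python3 - <<'E'
from h import *
t=read_camera('top');s=read_camera('side')
a=t['pixels'][230:310,330:430];b=s['pixels'][140:220,260:360]
cv2.imwrite('pics/g12.png',cv2.resize(np.hstack([a,b]),None,fx=4,fy=4,interpolation=cv2.INTER_CUBIC))
E
```

```text
t 15.75 tcp [ 437.8 -251.    41.3] yaw_y 0.04 z [ 0.0046 -0.0046 -1.    ] F [ 0.1 -0.8 -0.4] op 0.995 grasp [ 437.8 -250.9   60. ]
```

View pics/g12.png

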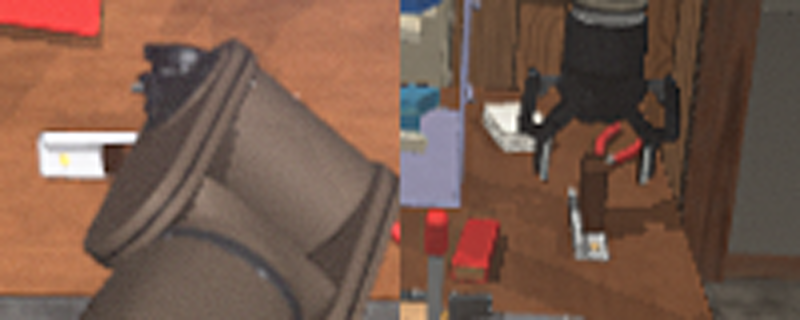

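jog_arm --targets "-1 1 12 0 0 0 1;0 0 20 0 0 0 1;0 0 25 0 0 0 1;0 0 35 0 0 0 1;0 0 38 0 0 0 1;0 0 38 0 0 0 1;0 0 38 0 0 0 1;8 25 15 0 0 0 1;12 35 0 0 0 0 1;12 35 0 0 0 0 1"

```text
time: 16.68
eef_pos: [0.4633, -0.1528, 0.2805]
tcp_rot: [0.711, 0.704, 0.0, 0.004]
contact_force: [0.3, 0.3, 0.2]
opening: 0.998
```

```bash
python3 st.py;python3 - <<'E'
from h import *
s=read_camera('side')
print([(d['uv'],d['p']) for d in mark_of('keeper_grip',s)])
b=s['pixels'][140:240,220:340]
cv2.imwrite('pics/g13.png',cv2.resize(b,None,fx=6,fy=6,interpolation=cv2.INTER_CUBIC))
E
```

```text
t 16.68 tcp [ 463.3 -152.8  280.5] yaw_y -0.57 z [ 0.0067 -0.0055 -1.    ] F [0.3 0.3 0.2] op 0.998 grasp [ 463.2 -152.7  299.2]
[([270.4, 197.6], 0.61)]
```

View pics/g13.png

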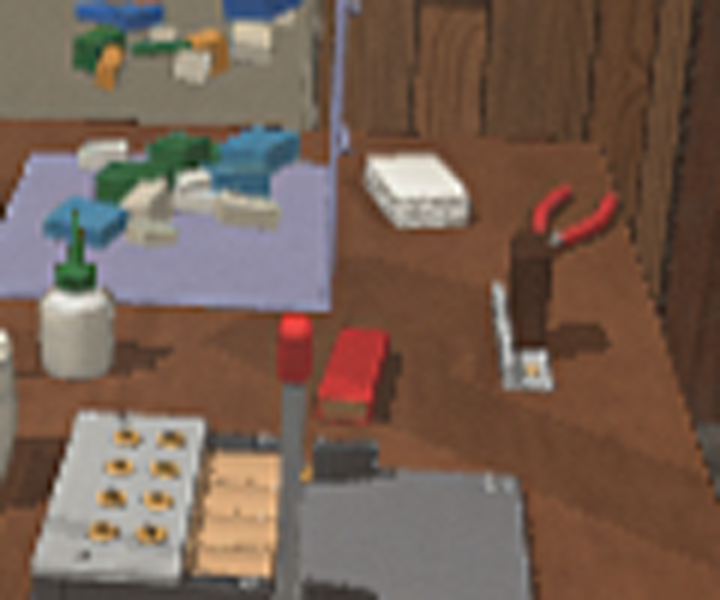

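jog_arm --targets "12 35 0 0 0 0 1;12 35 0 0 0 0 1;12 35 0 0 0 0 1;12 35 0 0 0 0 1;12 35 0 0 0 0 1;12 35 0 0 0 0 1;12 35 0 0 0 0 1;12 35 0 0 0 0 1;4 10 0 0 0 0 1;0 0 0 0 0 0 1"

```text
time: 17.62
eef_pos: [0.5634, 0.148, 0.2845]
tcp_rot: [0.71, 0.705, -0.001, 0.007]
contact_force: [-0.9, -0.1, 0.2]
opening: 1.001
```

```bash
python3 st.py
```

```text
t 17.62 tcp [563.4 148.  284.5] yaw_y -0.41 z [ 0.0086 -0.0104 -0.9999] F [-0.9 -0.1  0.2] op 1.001 grasp [563.2 148.2 303.2]
```

jog_arm --targets "15 17 -10 0.6 0.5 -0.2 1;0 0 -20 0 0 0 1;0 0 -20 0 0 0 1;0 0 0 0 0 0 1;0 0 0 0 0 0 1"

```text
time: 18.03
eef_pos: [0.5787, 0.1595, 0.2355]
tcp_rot: [0.712, 0.703, -0.001, 0.001]
contact_force: [0.2, -0.7, 0.1]
opening: 1.003
```

```bash
python3 st.py
```

```text
t 18.03 tcp [578.7 159.5 235.5] yaw_y -0.72 z [ 6.0e-04 -3.3e-03 -1.0e+00] F [ 0.2 -0.7  0.1] op 1.003 grasp [578.7 159.5 254.2]
```

jog_arm --targets "0 7 -14 0.2 0 0 1;0 1 -18 0 0 0 1;0 1 -18 0 0 0 1;0 1 -14 0 0 0 1;0 0 0 0 0 0 1"

```text
time: 18.45
eef_pos: [0.5806, 0.1663, 0.1738]
tcp_rot: [0.714, 0.701, 0.004, 0.003]
contact_force: [-0.5, -0.3, -0.8]
opening: 0.999
```

```bash
python3 st.py;python3 - <<'E'
from h import *
t=read_camera('top');s=read_camera('side')
a=t['pixels'][160:260,170:290];b=s['pixels'][150:250,210:330]
cv2.imwrite('pics/g14.png',cv2.resize(np.hstack([a,b]),None,fx=3.3,fy=3.3,interpolation=cv2.INTER_CUBIC))
E
```

```text
t 18.45 tcp [580.6 166.3 173.8] yaw_y -1.05 z [ 0.0097  0.0012 -1.    ] F [-0.5 -0.3 -0.8] op 0.999 grasp [580.4 166.3 192.5]
```

View pics/g14.png

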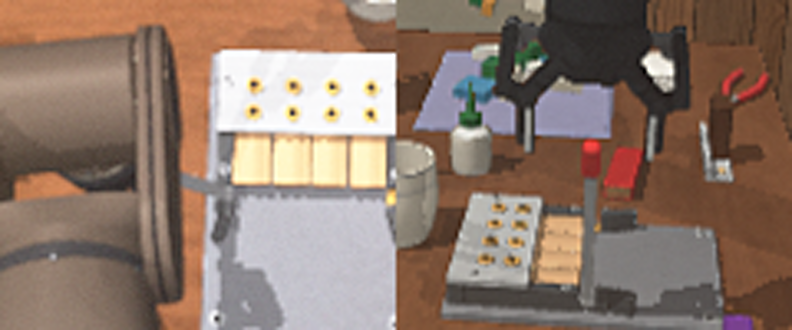

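jog_arm --targets "-2 0 -8 0 0.5 0.3 1;0 0 0 0 0 0 0.2;0 0 0 0 0 0 -1;0 0 0 0 0 0 -1;0 0 0 0 0 0 -1;0 0 0 0 0 0 -1;0 0 0 0 0 0 -1" --force 20

```text
time: 19.13
eef_pos: [0.5792, 0.1673, 0.1744]
tcp_rot: [0.712, 0.702, 0.002, -0.001]
contact_force: [-7.6, 1.2, 4.9]
opening: 0.168
```

```bash
python3 st.py;python3 - <<'E'
from h import *
s=read_camera('side')
b=s['pixels'][150:250,210:330]
cv2.imwrite('pics/g15.png',cv2.resize(b,None,fx=6,fy=6,interpolation=cv2.INTER_CUBIC))
E
```

```text
t 19.13 tcp [579.2 167.3 174.4] yaw_y -0.77 z [ 0.0014  0.0041 -1.    ] F [-7.6  1.2  4.9] op 0.168 grasp [579.1 167.2 193.1]
```

View pics/g15.png

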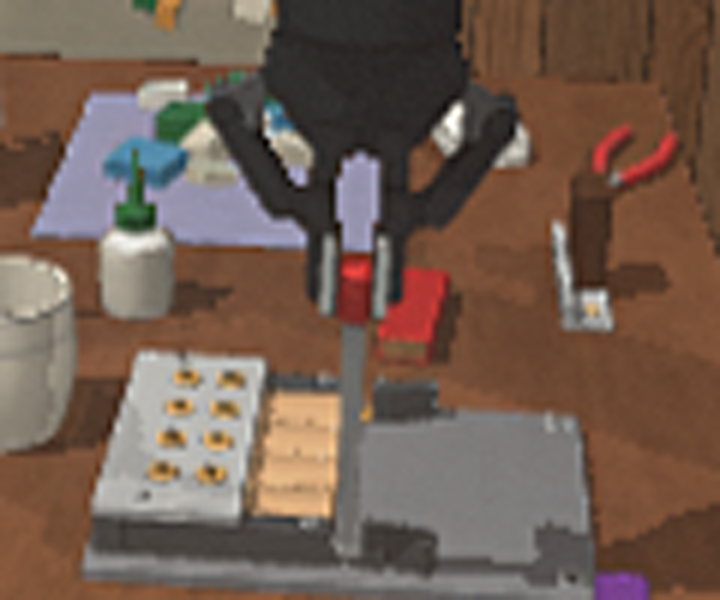

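jog_arm --targets "0 -12 3.5 0 0 0 -1;0 -12 3.2 0 0 0 -1;0 -12.5 2 0 0 0 -1;0 -12.5 1.5 0 0 0 -1;0 -12.5 0 0 0 0 -1"

```text
time: 19.6
eef_pos: [0.5781, 0.1069, 0.1854]
tcp_rot: [0.711, 0.703, 0.005, -0.004]
contact_force: [-0.7, 2.1, 0.2]
opening: 0.173
```

```bash
cat >> st.py <<'E'
g=x['eef_pos']-M[:,2]*grasp_offset
dy=g[1]-.1055;dz=g[2]-.021
print('R',round(np.hypot(dy,dz)*1e3,1),'phi',round(np.rad2deg(np.arctan2(-dy,dz)),1))
E
python3 st.py
```

```text
t 19.6 tcp [578.1 106.9 185.4] yaw_y -0.68 z [ 0.0017  0.0125 -0.9999] F [-0.7  2.1  0.2] op 0.173 grasp [578.1 106.7 204.1]
R 183.1 phi -0.4
```

jog_arm --targets "0 -19 -1 -0.5 0 0 -1;0 -19 -3 0 0 0 -1;0 -18.5 -5 0 0 0 -1;0 -18 -7 0 0 0 -1;0 -17 -9 0 0 0 -1;0 -16 -10.5 0 0 0 -1;0 0 0 0 0 0 -1"

```text
time: 20.18
eef_pos: [0.5761, -0.0118, 0.1467]
tcp_rot: [0.714, 0.7, 0.004, -0.003]
contact_force: [5.4, 4.7, -5.1]
opening: 0.166
```

```bash
python3 st.py
```

```text
t 20.18 tcp [576.1 -11.8 146.7] yaw_y -1.1 z [ 0.0017  0.0106 -0.9999] F [ 5.4  4.7 -5.1] op 0.166 grasp [576.1 -12.  165.4]
R 186.2 phi 39.1
```

jog_arm --targets "1 -10 -12 -0.4 0 0.3 -1;0 -11 -12 0 0 0 -1;0 -10 -12.5 0 0 0 -1;0 -9 -13.5 0 0 0 -1;0 -7.5 -14 0 0 0 -1;0 0 0 0 0 0 -1"

```text
time: 20.68
eef_pos: [0.5752, -0.0667, 0.0789]
tcp_rot: [0.714, 0.7, 0.002, -0.002]
contact_force: [3.7, 5.0, -3.0]
opening: 0.168
```

```bash
python3 st.py;python3 - <<'E'
from h import *
t=read_camera('top');s=read_camera('side')
a=t['pixels'][160:260,210:330];b=s['pixels'][150:250,210:330]
cv2.imwrite('pics/g16.png',cv2.resize(np.hstack([a,b]),None,fx=3.3,fy=3.3,interpolation=cv2.INTER_CUBIC))
E
```

```text
t 20.68 tcp [575.2 -66.7  78.9] yaw_y -1.12 z [ 0.      0.0066 -1.    ] F [ 3.7  5.  -3. ] op 0.168 grasp [575.2 -66.8  97.6]
R 188.6 phi 66.0
```

View pics/g16.png

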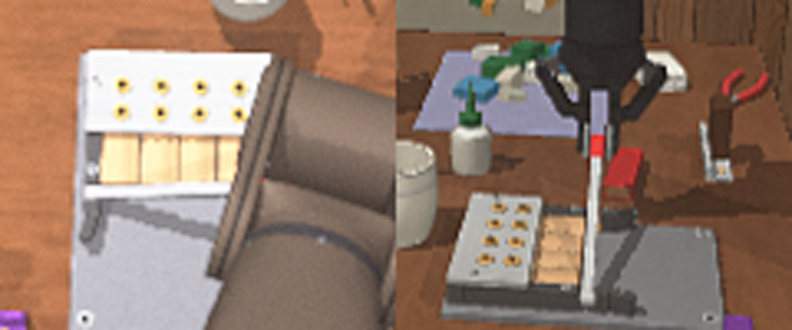

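jog_arm --targets "0.5 -3.5 -10 0 0 0.2 -1;0 -2.5 -10 0 0 0 -1;0 -2 -10 0 0 0 -1;0 0 0 0 0 0 -1;0 0 0 0 0 0 0.2;0 0 0 0 0 0 0.2;0 0 0 0 0 0 0.2;0 0 0 0 0 0 0.2"

```text
time: 21.45
eef_pos: [0.5754, -0.0794, 0.048]
tcp_rot: [0.712, 0.702, -0.001, -0.001]
contact_force: [0.0, -0.4, 0.2]
opening: 0.601
```

```bash
python3 st.py
```

```text
t 21.45 tcp [575.4 -79.4  48. ] yaw_y -0.76 z [-2.3e-03  1.0e-04 -1.0e+00] F [ 0.  -0.4  0.2] op 0.601 grasp [575.5 -79.4  66.7]
R 190.5 phi 76.1
```

jog_arm --targets "0 0 20 0 0 0 0.2;0 0 25 0 0 0 0.2;0 0 15 0 0 0 0.2;0 6 0 0 0 0 -1;0 0 0 0 0 0 -1;0 0 0 0 0 0 -1;0 0 0 0 0 0 -1;0 0 0 0 0 0 -1"

```text
time: 22.12
eef_pos: [0.5738, -0.0718, 0.1087]
tcp_rot: [0.711, 0.703, -0.002, -0.001]
contact_force: [0.4, -0.3, -0.6]
opening: 0.003
```

```bash
python3 st.py;python3 - <<'E'
from h import *
s=read_camera('side')
b=s['pixels'][150:250,210:330]
cv2.imwrite('pics/g17.png',cv2.resize(b,None,fx=6,fy=6,interpolation=cv2.INTER_CUBIC))
E
```

```text
t 22.12 tcp [573.8 -71.8 108.7] yaw_y -0.61 z [-4.9e-03 -9.0e-04 -1.0e+00] F [ 0.4 -0.3 -0.6] op 0.003 grasp [573.8 -71.8 127.4]
R 206.8 phi 59.0
```

View pics/g17.png

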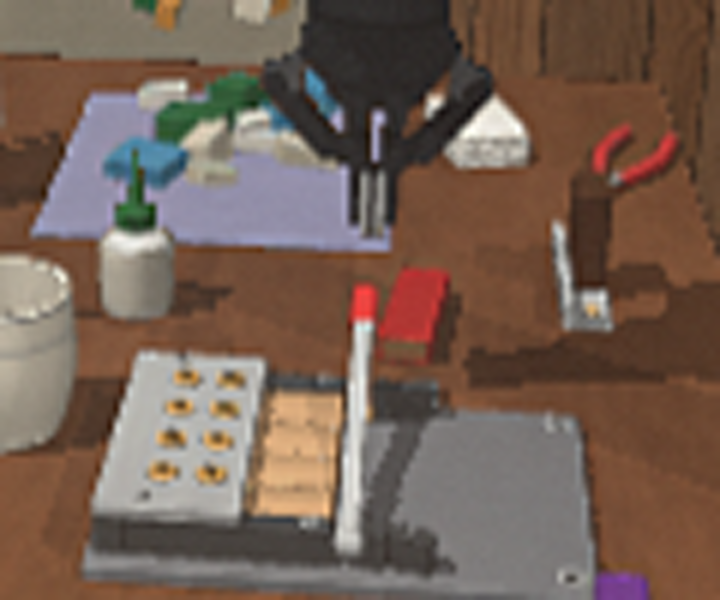

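jog_arm --targets "3 0 -10 0 -0.3 0 -1;0 0 -14 0 0 0 -1;0 0 -14 0 0 0 -1;0 0 -12 0 0 0 -1;0 0 -12 0 0 0 -1;0 0 -8 0 0 0 -1;0 0 0 0 0 0 -1"

```text
time: 22.75
eef_pos: [0.5751, -0.0718, 0.0288]
tcp_rot: [0.711, 0.703, -0.001, -0.001]
contact_force: [-0.1, -0.2, -0.1]
opening: -0.006
```

```bash
python3 st.py
```

```text
t 22.75 tcp [575.1 -71.8  28.8] yaw_y -0.64 z [-3.5e-03  2.0e-04 -1.0e+00] F [-0.1 -0.2 -0.1] op -0.006 grasp [575.2 -71.8  47.5]
R 179.3 phi 81.5
```

Now seat on the hard stop with a moderate press.

jog_arm --targets "0 0 -3 0 0 0 -1;0 0 -3 0 0 0 -1;0 0 -3 0 0 0 -1"

```text
time: 23.0
eef_pos: [0.5755, -0.0719, 0.0284]
tcp_rot: [0.711, 0.704, -0.004, -0.005]
contact_force: [-7.3, 1.0, 14.3]
opening: -0.001
```

```bash
python3 st.py;python3 - <<'E'
from h import *
s=read_camera('side')
b=s['pixels'][150:250,210:330]
cv2.imwrite('pics/g18.png',cv2.resize(b,None,fx=6,fy=6,interpolation=cv2.INTER_CUBIC))
E
```

```text
t 23.0 tcp [575.5 -71.9  28.4] yaw_y -0.56 z [-0.0132  0.0021 -0.9999] F [-7.3  1.  14.3] op -0.001 grasp [575.7 -71.9  47.1]
R 179.3 phi 81.6
```

View pics/g18.png

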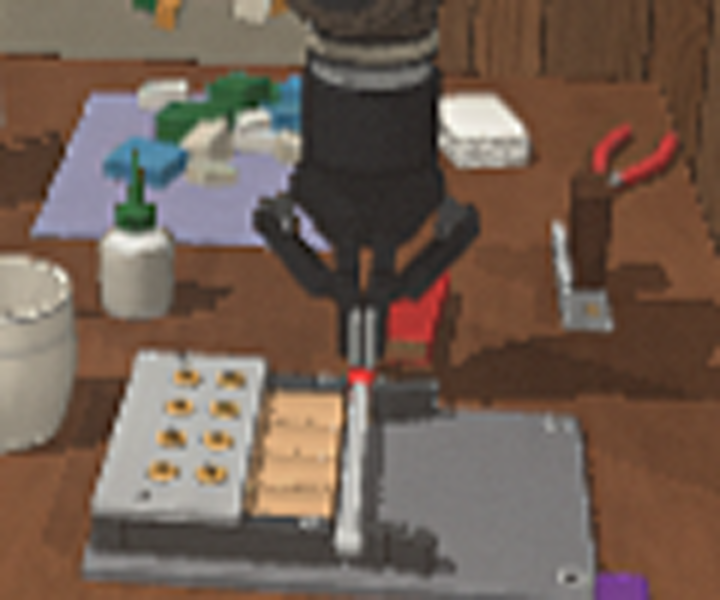

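jog_arm --targets "0 0 10 0 0 0 -1;0 0 25 0 0 0 -1;0 0 38 0 0 0 -1;0 0 38 0 0 0 -1;-5 -5 38 0 0 0 -1;-20 -30 10 0 0 0 -1;-20 -30 0 0 0 0 -1;-20 -30 0 0 0 0 -1;-10 -30 0 0 0 0 -1;0 0 0 0 0 0 -1"

```text
time: 23.88
eef_pos: [0.4988, -0.1997, 0.2032]
tcp_rot: [0.708, 0.706, -0.003, 0.001]
contact_force: [-1.3, -0.6, 0.1]
opening: -0.001
```

```bash
python3 st.py;python3 - <<'E'
from fit import *
s=read_camera('side');t=read_camera('top')
q=[.5804,.0305,-.01187]
X=J(q,-3,-98,21);print('pred down',X,proj(s,X),proj(t,X))
print([(d['uv'],d['p']) for p in (s,t) for d in mark_of('keeper_grip',p)])
a=t['pixels'][165:265,200:320];b=s['pixels'][150:250,210:330]
cv2.imwrite('pics/g19.png',cv2.resize(np.hstack([a,b]),None,fx=3.3,fy=3.3,interpolation=cv2.INTER_CUBIC)); cv2.imwrite('pics/g20.png',t['pixels'])
E
```

```text
t 23.88 tcp [ 498.8 -199.7  203.2] yaw_y -0.14 z [-0.0021 -0.0055 -1.    ] F [-1.3 -0.6  0.1] op -0.001 grasp [ 498.8 -199.6  221.9]
R 365.3 phi 56.6
pred down [ 0.57623698 -0.06745749  0.021     ] [269.7406123  212.30553635] [298.18395759 219.35376002]
[([270.4, 212.9], 0.66), ([297.1, 218.1], 0.79)]
```

View pics/g19.png

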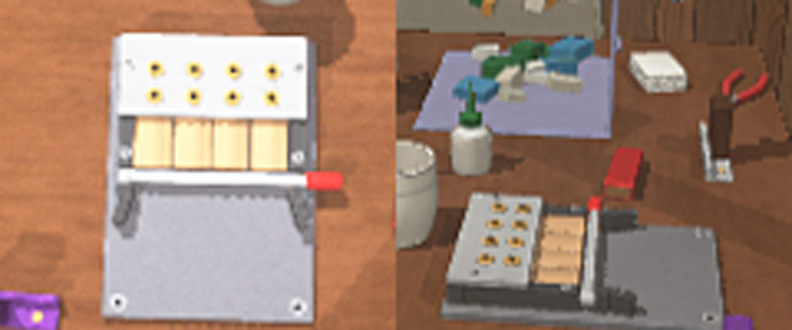

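View pics/g20.png

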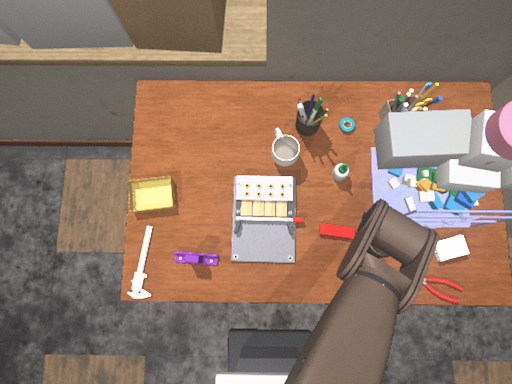

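```bash
python3 -c "
from plant import *
print(sign_off())"
```

```text
the job is handed in; nothing more can be done
None
```

The job is done and handed in at about 24 s of the 72 s allowed. No check failed or disagreed.

- **Blanks:** I gripped the straightedge by its wooden grip and pushed all four blanks together to the end stop. The push stalled at about 20 N with the working face within about 1 mm of the fully home position. Afterwards both cameras showed the four near ends level. The gripper did not touch the blanks.
- **Straightedge:** I set it down on the desk, right of the jig and clear of it. The set-down force read 17 N just before I released it. The last side view shows it standing upright.
- **Keeper bar:** I swung it over by its red sleeve, then pressed it down with the closed fingers. It stopped with the sleeve top at 28.4 mm (28.5 mm expected) under 14 N. With the arm away, the sleeve's image position matched the fully-down prediction to within about 1.7 pixels in both cameras (a few mm).
- **Hand-in:** The arm was raised clear and touching nothing. The mug, bottle, tray and look-alikes were left alone.

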